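Start up the grinding corner in order

ROBOT

A 7-joint arm with a two-finger parallel gripper is mounted at the origin on the work surface. World frame = base frame: x ahead of the robot, y to its left, z up, the work surface at z = 0. Lengths are in mm, angles in rad, forces in N, time in s.
With the tool pointing down it reaches from about 350 to 775 mm from the base axis. Payload 3.1 kg.
Tool frame: the origin (TCP) lies midway between the tips of the shut fingers; the grasp point (between the pads) lies 19 mm behind it (ctrl.hold_point_z is the distance from the TCP to the grasp point, in mm); z points along the fingers, y is the line along which they close (so a half turn about z gives the same grasp; the last joint's range is limited). The gripper opens to 85 mm and grips with 20 to 120 N. Pads are 22 mm wide; open, the fingers measure 114 mm over their backs; the gripper's body (76 mm by 85 mm) begins 54 mm behind the grasp point. The pads swing forward as they close: fully open they stand 13 mm farther back than shut.
Start: joints at [-1.236, 0.311, 0.014, 1.512, -0.004, 1.319, -0.027], TCP at [202.345, 511.443, 231.304] pointing down, gripper open.
Joint ranges: [-2.7, 2.7], [-0.3, 1.91], [-1.27, 1.3], [0.12, 2.57], [-1.44, 4.58], [0.2, 2.03], [-3.05, 3.05]. Speed limits (rad/s): [2.79, 2.79, 3.14, 3.14, 3.14, 3.14, 3.14].

INTERFACE

Orientations are given as a unit quaternion [x, y, z, w].
In Python, from bench import telemetry, optics, order, ctrl gives the robot as it stands.
- The arm moves only by the tool send_rows, never from a script. Its argument "commands" is a list of rows, each a list of 4 numbers: the shift along the tool's x, y, z in units of 30 mm (1.0 is 30 mm), then the turn about the tool's z in units of 5 degrees (1.0 is 5 degrees). In form: [[x, y, z, spin], ...]. A call has 1 to 8 rows; each row is the pose to reach, as a shift and turn from the pose commanded when the call began, along the tool's axes at that moment; what a row does not reach only later rows make up. A row lasts 1/10 s, in which the tool goes at most 50 mm and 8.59 degrees, less where a joint would pass 70% of its speed; a pose out of reach is approached as far as the arm can. A call with a gripper value outside its range is refused whole. "hand" is the opening in per cent of the stroke, from 0 (shut) to 100 (fully open), set as the call begins (left out, the last holds). The fingers move at their own pace and stop on an object; "newtons" is the grip in N (left out, the last holds). Time passes only in rows, so rows that repeat a pose let the fingers close. It gives the time, the measured TCP pose, the force, the opening and the grip force at its end, in the units of the state.
- telemetry.observe(): the state, without advancing time (a new reading comes with each control period).
- optics.camera(name): name is "scene" or "top" or "wrist"; returns a dict with "frame" (420x560x3 uint8, red, green, blue), "depth" (420x560 float32, mm along the optical axis (not along the pixel's ray), 0 where there is no reading), "mtx" (3x3 intrinsics, pixels), "camera_from_world" (4x4, takes a point from world to camera coordinates). Camera axes: x right, y down, z forward; pixel columns grow to the right and rows downward; lengths in mm; the calibration is good to about 2 mm. A picture is of the moment at which its call begins.
- order.sign_off(): hands the job in; it is judged then, once.
The state is a dict: "t": time; "q": joint angles; "joint_vel": joint speeds; "effort": joint torques, N m; "position": TCP position; "tcp_rot": TCP orientation; "force": force on the tool from outside, world axes, zero at the start; "torque": the same for the moment, N m; "opening": finger opening in mm; "grasp_force": force on a finger pad.
Only numpy, scipy, OpenCV 4.12 (cv2) and the standard library are available. Lean on these libraries where they do the work, as an engineer would, in place of code of your own. Each camera call takes 0.05 s, during which the arm holds its last target. There are 200 camera calls.

TASK

Start up the grinding corner with light fingertip presses on the switch boxes: push in first the yellow button (dust extractor), then the white button (lamp) and last the green button (grinder), each fully down so that it stays in before you go to the next. Leave the red stop button up. Press slowly and gently, without lifting, tipping or shifting the boxes, and do not disturb the mug, bottle, roll of tape or screwdriver on the bench.

Things in the scene. Friction and masses are not known exactly. Their poses are not given: they have to be found in the camera images.
- yellow_button (a joint): yellow: a round mushroom button, 36 mm across and 10 mm thick, on top of the dust extractor's switch box, in its middle. It slides straight down. Joint value: 0 = fully out (up), 0.008 m = fully in. Friction of about 4 N and no spring: it stays where it is pushed, to a stop when fully in. 6 to 8 N is plenty
- white_button (a joint): white: a round mushroom button, 36 mm across and 10 mm thick, on top of the lamp's switch box, in its middle. It slides straight down. Joint value: 0 = fully out (up), 0.008 m = fully in. Friction of about 4 N and no spring: it stays where it is pushed, to a stop when fully in. 6 to 8 N is plenty
- green_button (a joint): green: a round mushroom button, 36 mm across and 10 mm thick, on top of the grinder's switch box, 37 mm from its middle along the box's +y. It slides straight down. Joint value: 0 = fully out (up), 0.008 m = fully in. Friction of about 4 N and no spring: it stays where it is pushed, to a stop when fully in. 6 to 8 N is plenty
- red_button (a joint): red stop button: a round mushroom button, 36 mm across and 10 mm thick, on top of the grinder's switch box, 37 mm from its middle along the box's -y, 74 mm from the green one. It slides straight down. Joint value: 0 = fully out (up), 0.008 m = fully in. Friction of about 4 N and no spring: it stays where it is pushed, to a stop when fully in. 6 to 8 N is plenty. Must be left out
- yellow_top (a point): centre of the top face of the yellow button, which it moves with; 89 mm above the bench when the button is out, 81 mm when it is in. The cap is sprung on its stem (2 N/mm, 6 mm of give), so under the finger it sits a few mm lower. z is up. The button's head is clear on all sides: nothing on the box stands higher than 64 mm
- white_top (a point): centre of the top face of the white button, which it moves with; 89 mm above the bench when the button is out, 81 mm when it is in. The cap is sprung on its stem (2 N/mm, 6 mm of give), so under the finger it sits a few mm lower. z is up. The button's head is clear on all sides: nothing on the box stands higher than 64 mm
- green_top (a point): centre of the top face of the green button, which it moves with; 89 mm above the bench when the button is out, 81 mm when it is in. The cap is sprung on its stem (2 N/mm, 6 mm of give), so under the finger it sits a few mm lower. z is up. The button's head is clear on all sides: nothing on the box stands higher than 64 mm except the red button
- red_top (a point): centre of the top face of the red button, which it moves with; 89 mm above the bench when the button is out, 81 mm when it is in. The cap is sprung on its stem (2 N/mm, 6 mm of give), so under the finger it sits a few mm lower. z is up. The button's head is clear on all sides: nothing on the box stands higher than 64 mm except the green button
- extractor_box: loose grey switch box with a blue band, on four rubber feet, 90 x 90 mm and 60 mm high, about 1 kg, with the yellow button. Origin: centre of its underside; z up. The three boxes stand in any of three places on the bench, turned any way
- lamp_box: loose grey switch box with a black band, on four rubber feet, 90 x 90 mm and 60 mm high, about 1 kg, with the white button. Origin: centre of its underside; z up
- grinder_box: loose grey switch box with a dark steel band, on four rubber feet, 90 mm (its x) x 150 mm (its y) and 60 mm high, about 1 kg, with the green button and the red button. Origin: centre of its underside; z up
- mug: white mug, 80 mm across and 95 mm high, with a handle; bystander. Origin: centre of its underside
- bottle: blue bottle with an orange cap, 66 mm across and 150 mm high; bystander. Origin: centre of its underside
- tape_roll: bright green roll of tape lying flat, 90 mm across and 30 mm high; bystander. Origin: centre of its underside
- screwdriver: screwdriver with a red handle, lying flat, 200 mm long and 26 mm high; bystander. Origin: on its underside, in the middle of its length; x points along it to the tip
Mind the look-alikes: they are no part of the job. What is shaped like the lamp_box but orange or turquoise is not meant.

How it is judged (in metres and radians):
On the way, in this order (a step that is already met when the one before it is completed fails the run):
1. the yellow button is in (over 6.5 of 8 mm) while white and green are still out (value of joint yellow_button above 0.0065 m and value of joint each of white_button, green_button below 0.002 m), for 0.2 s.
2. the white button is in too, while green is still out (value of joint each of yellow_button, white_button above 0.0065 m and value of joint green_button below 0.002 m), for 0.2 s.
3. the green button is in too (value of joint each of yellow_button, white_button, green_button above 0.0065 m), for 0.2 s.
At the end, for the whole second after the job is handed in: The yellow, white and green buttons are each in by more than 6.5 of their 8 mm and the red one is out (under 2 mm); the three boxes stand flat, at rest, within 20 mm of where they were, and the mug, bottle, tape and screwdriver lie within 30 mm of where they were (all of step 3 and value of joint red_button below 0.002 m and distance of each of extractor_box, lamp_box, grinder_box from where it was at the start of the episode below 0.02 m and angle between each of extractor_box, lamp_box, grinder_box's own z axis and vertical below 0.1 rad and linear speed of each of extractor_box, lamp_box, grinder_box below 0.02 m/s and distance of each of mug, bottle, tape_roll, screwdriver from where it was at the start of the episode below 0.03 m); the robot touches nothing.
It fails at once if the red stop button is pushed in more than 2 mm (value of joint red_button above 0.002 m).
It fails at once if the fingers press anything with more than 25 N (contact force between the fingers and anything else above 25 N).
It fails at once if a switch box is shifted more than 20 mm, lifted 10 mm or tipped more than 0.15 rad (distance of any of extractor_box, lamp_box, grinder_box from where it was at the start of the episode above 0.02 m or height (world z) of any of extractor_box, lamp_box, grinder_box above 0.01 m or angle between any of extractor_box, lamp_box, grinder_box's own z axis and vertical above 0.15 rad).
It fails at once if the mug, bottle, tape or screwdriver is moved more than 30 mm (distance of any of mug, bottle, tape_roll, screwdriver from where it was at the start of the episode above 0.03 m).
It also fails if it takes over 51 s, if anything falls off the work surface, if the arm or the gripper's body presses on something with over 40 N, if the wrist force passes 120 N, or if a joint passes its speed limit or range.

## Working session

There is one attempt and no reset: what is moved stays moved. The work goes in short steps, Python scripts to look and compute and a tool call to move; the robot and the scene stay as the last step left them, time stands still between calls to the robot, and variables do not carry over. Pictures are saved under pics/ and viewed, at most 10 in all, crops included, and the job is handed in when it is done.

Besides the shell and the picture viewer there is one more tool, called after "Request:" in YAML: its name, and indented under it one key for each argument. send_rows: Moves the arm, as the interface text tells. Its arguments: {"type":"object","properties":{"commands":{"type":"array","items":{"type":"array","items":{"type":"number"}}},"hand":{"type":"number"},"newtons":{"type":"number"}},"required":["commands"]}

```bash
mkdir -p pics; cat > h.py <<'E'
import numpy as np, cv2
from bench import telemetry, optics, order, ctrl
def pts(c):
    K=c["mtx"];d=c["depth"];v,u=np.mgrid[:d.shape[0],:d.shape[1]]
    P=np.stack([(u-K[0,2])/K[0,0]*d,(v-K[1,2])/K[1,1]*d,d],-1)
    T=np.linalg.inv(c["camera_from_world"])
    return P@T[:3,:3].T+T[:3,3]
def save(c,n): cv2.imwrite(f"pics/{n}.png",c["frame"][:,:,::-1])
E
python3 - <<'E'
from h import *
for n in("top","scene"):
    c=optics.camera(n);save(c,n+"0");np.savez(n+"0",**c)
s=telemetry.observe();print({k:np.round(v,3).tolist() for k,v in s.items()})
E
```

```text
{'t': 0.1, 'q': [-1.236, 0.312, 0.014, 1.513, -0.004, 1.319, -0.027], 'joint_vel': [0.001, -0.003, 0.001, -0.002, -0.001, -0.001, -0.0], 'effort': [0.001, -38.086, 0.147, -23.124, 0.012, 0.008, 0.0], 'position': [202.106, 510.821, 230.319], 'tcp_rot': [0.187, 0.982, -0.001, -0.0], 'force': [0.775, -1.082, 0.005], 'torque': [-0.033, -0.01, 0.026], 'grasp_force': 0.0, 'opening': 85.169}
```

View pics/top0.png

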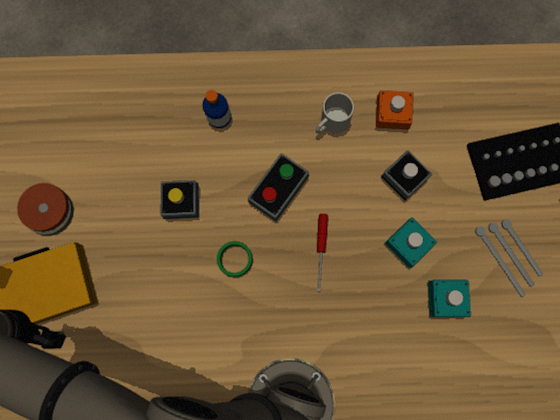

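View pics/scene0.png

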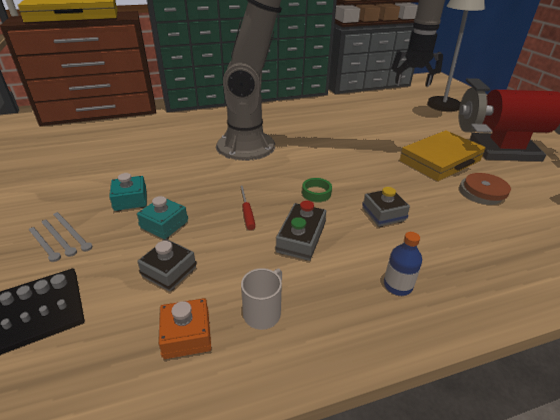

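The top view shows yellow at (176,196), green (287,171), red (269,195) and white (410,170) on the black-topped box. The orange and turquoise boxes are look-alikes. In the scene view they are yellow (389,193), green (299,226), red (307,208) and white (164,250). Next I measure them by triangulation and depth.

```bash
cat > m.py <<'E'
from h import *
C={n:dict(np.load(n+"0.npz")) for n in("top","scene")}
seed={"yellow":((176,196),(389,192)),"green":((287,171),(299,225)),"red":((269,195),(307,207)),"white":((410,170),(164,248))}
hr={"yellow":(20,33),"green":(45,80),"red":None,"white":None}
for k,s in seed.items():
    px=[]
    for (n,c),(u,v) in zip(C.items(),s):
        h=cv2.cvtColor(c["frame"],cv2.COLOR_RGB2HSV).astype(int);H,S,V=h[...,0],h[...,1],h[...,2]
        m={"yellow":(abs(H-26)<8)&(S>150)&(V>90),"green":(abs(H-62)<20)&(S>120)&(V>50),"red":((H<8)|(H>172))&(S>150)&(V>80),"white":(S<60)&(V>110)}[k]
        r=np.zeros_like(m);r[v-14:v+15,u-14:u+15]=1
        _,L,st,ce=cv2.connectedComponentsWithStats((m&r).astype(np.uint8))
        i=1+st[1:,4].argmax();P=pts(c)[L==i]
        z=P[:,2];t=P[abs(z-np.percentile(z,85))<5]
        px.append(ce[i]);
        print(k,n,ce[i].round(1),st[i],"top pts",len(t),"mean",t.mean(0).round(1),"mid",((t.max(0)+t.min(0))/2).round(1))
    M=[c["mtx"]@c["camera_from_world"][:3] for c in C.values()]
    X=cv2.triangulatePoints(M[0],M[1],px[0],px[1]);X=(X[:3]/X[3]).T[0]
    # ray from top view onto z=85
    print("   triangulated",X.round(1))
P=pts(C["top"]);z=P[...,2]
print("bench z",np.median(z[330:350,380:420]), "box tops", np.median(z[205:210,170:190]),"white box",np.median(z[180:186,405:412]))
for n,(u,v) in {"bottle":(212,97),"mug":(338,100),"orange":(398,103)}.items(): print(n,P[v,u].round())
E
python3 m.py
```

```text
yellow top [174.9 194.6] [168 188  15  14 157] top pts 119 mean [516.  269.   89.7] mid [516.2 268.2  91.1]
yellow scene [388.6 191. ] [382 187  14   9 104] top pts 90 mean [519.2 269.8  88.3] mid [516.9 271.5  87.7]
   triangulated [516.7 270.9  85.4]
green top [286.2 170.3] [279 164  15  14 153] top pts 106 mean [570.5  -8.2  89.9] mid [570.9  -9.6  90.5]
green scene [298.2 221.9] [292 218  14   9  94] top pts 94 mean [573.1  -7.2  88.8] mid [573.5  -7.5  88.3]
   triangulated [570.9  -8.1  87.1]
red top [269.1 193.4] [263 187  14  14 149] top pts 121 mean [511.7  35.7  89.7] mid [511.5  34.5  91. ]
red scene [306.8 205.2] [300 201  14  10 114] top pts 103 mean [515.4  36.6  88.3] mid [514.2  37.2  88.3]
   triangulated [512.8  36.5  85.4]
white top [410.5 169.2] [404 163  14  13 140] top pts 111 mean [ 563.6 -321.    90. ] mid [ 564.  -322.1   91.2]
white scene [163.1 246.3] [155 241  17  13 149] top pts 147 mean [ 566.8 -320.    88.7] mid [ 565.3 -319.9   88.1]
   triangulated [ 564.3 -321.5   87.1]
bench z -0.02594122773075469 box tops 60.98465579583933 white box 60.90250639047713
bottle [745. 169. 151.]
mug [ 772. -152.   49.]
orange [ 743. -303.   88.]
```

Request:
send_rows:
  commands:
    - [-0.8,-0.2,0,0]
    - [-1.6,-0.4,0,0]
    - [-2.4,-0.7,0.2,0]
    - [-3.2,-0.9,0.4,0]
    - [-4.0,-1.1,0.6,0]
    - [-4.8,-1.3,0.8,0]
    - [-5.6,-1.6,1.0,0]
    - [-6.4,-1.8,1.2,0]
  hand: 0
  newtons: 20

```text
t: 0.9
position: [361.4, 389.3, 194.5]
tcp_rot: [0.187, 0.982, -0.001, -0.0]
force: [-0.8, -0.1, 0.2]
opening: -0.1
grasp_force: 0.0
```

Request:
send_rows:
  commands:
    - [-0.8,-0.2,0.2,0]
    - [-1.6,-0.4,0.4,0]
    - [-2.4,-0.7,0.6,0]
    - [-3.2,-0.9,0.8,0]
    - [-4.0,-1.1,1.0,0]
    - [-4.8,-1.3,1.2,0]
    - [-5.6,-1.6,1.5,0]
    - [-6.3,-1.8,1.8,0]

```text
t: 1.7
position: [517.6, 269.3, 140.5]
tcp_rot: [0.188, 0.982, -0.001, -0.0]
force: [0.7, -0.7, -0.8]
opening: 0.2
grasp_force: 0.0
```

Request:
send_rows:
  commands:
    - [0,0,0,0]
    - [0,0,0,0]
    - [0,0,0,0]
    - [0,0,0,0]

```text
t: 2.1
position: [516.0, 272.5, 141.7]
tcp_rot: [0.186, 0.983, 0.001, -0.0]
force: [0.3, 0.2, -0.1]
opening: -0.1
grasp_force: 0.0
```

```bash
cat > go.py <<'E'
from h import *; import sys
from scipy.spatial.transform import Rotation as R
s=telemetry.observe();r=R.from_quat(s["tcp_rot"]);p=np.array(s["position"])
T={"yellow":(517,270.3,89),"green":(571.5,-8,89),"white":(564.7,-321,89)}[sys.argv[1]]
print("t",s["t"],"pos",p.round(1),"F",np.round(s["force"],2),"open",s["opening"],"z",r.as_matrix()[:,2].round(3))
print("units to target top",(r.inv().apply(np.array(T)-p)/30).round(3))
E
python3 go.py yellow; python3 - <<'E'
from h import *
save(optics.camera("wrist"),"w1")
E
```

```text
t 2.1 pos [516.  272.5 141.7] F [ 0.35  0.21 -0.09] open -0.10394915924670386 z [-0.     0.001 -1.   ]
units to target top [-0.061 -0.059  1.758]
```

View pics/w1.png

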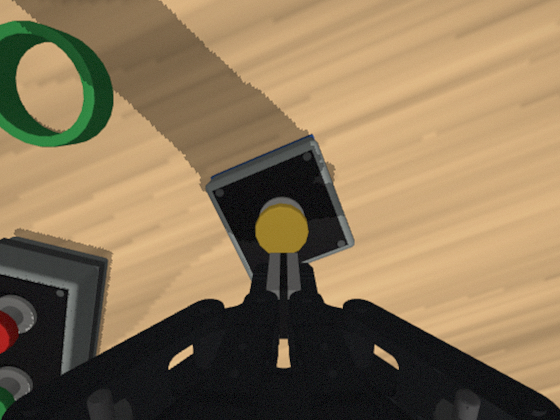

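The wrist view shows the yellow cap at (282,230), centred just ahead of the fingertips (285,255), so the arm is aligned. I'll descend to it.

Request:
send_rows:
  commands:
    - [0,0,0.3,0]
    - [0,-0.05,0.6,0]
    - [0,-0.05,0.9,0]
    - [-0.05,-0.05,1.2,0]
    - [-0.05,-0.05,1.4,0]
    - [-0.05,-0.05,1.5,0]
    - [-0.05,-0.05,1.5,0]
    - [-0.05,-0.05,1.5,0]

```text
t: 2.95
position: [518.0, 269.1, 96.6]
tcp_rot: [0.187, 0.982, 0.0, 0.0]
force: [-0.3, -0.5, 0.6]
opening: -0.1
grasp_force: 0.0
```

Request:
send_rows:
  commands:
    - [0,0,0.05,0]
    - [0,0,0.1,0]
    - [0,0,0.15,0]
    - [0,0,0.2,0]
    - [0,0,0.25,0]
    - [0,0,0.3,0]
    - [0,0,0.3,0]
    - [0,0,0.3,0]

```text
t: 3.75
position: [517.7, 268.9, 87.7]
tcp_rot: [0.187, 0.982, 0.0, 0.0]
force: [-1.0, 0.3, 3.2]
opening: 0.2
grasp_force: 1.4
```

Request:
send_rows:
  commands:
    - [0,0,0.03,0]
    - [0,0,0.06,0]
    - [0,0,0.09,0]
    - [0,0,0.12,0]
    - [0,0,0.15,0]
    - [0,0,0.15,0]

```text
t: 4.35
position: [517.8, 268.9, 82.7]
tcp_rot: [0.187, 0.982, -0.0, 0.0]
force: [-0.5, 0.5, 4.5]
opening: 0.2
grasp_force: 1.7
```

Request:
send_rows:
  commands:
    - [0,0,0.03,0]
    - [0,0,0.06,0]
    - [0,0,0.09,0]
    - [0,0,0.12,0]
    - [0,0,0.15,0]
    - [0,0,0.15,0]

```text
t: 4.95
position: [517.8, 269.0, 78.5]
tcp_rot: [0.187, 0.982, 0.0, 0.0]
force: [-1.2, 0.3, 5.2]
opening: 0.3
grasp_force: 2.6
```

Request:
send_rows:
  commands:
    - [0,0,0.02,0]
    - [0,0,0.04,0]
    - [0,0,0.04,0]
    - [0,0,0.04,0]

```text
t: 5.35
position: [517.8, 268.9, 77.7]
tcp_rot: [0.187, 0.982, 0.0, 0.0]
force: [-2.2, -0.2, 7.3]
opening: -0.2
grasp_force: 3.4
```

Request:
send_rows:
  commands:
    - [0,0,0.02,0]
    - [0,0,0.02,0]
    - [0,0,0.02,0]
    - [0,0,-0.1,0]
    - [0,0,-0.4,0]
    - [0,0,-0.8,0]
    - [0,0,-1.2,0]
    - [0,0,-1.6,0]

```text
t: 6.15
position: [518.0, 269.0, 126.3]
tcp_rot: [0.187, 0.982, 0.0, 0.0]
force: [-0.2, 0.3, 0.6]
opening: 0.3
grasp_force: 0.0
```

```bash
cat > chk.py <<'E'
from h import *
# button height above own box top, from top/scene depth at the measured pixel, vs. start
for n,S in {"top":{"y":(175,194),"g":(286,170),"r":(269,193),"w":(410,169)},"scene":{"y":(388,191),"g":(298,222),"r":(307,205),"w":(163,246)}}.items():
    c=optics.camera(n);P=pts(c);Q=pts(dict(np.load(n+"0.npz")))
    for k,(u,v) in S.items():
        f=lambda A:np.median(A[v-2:v+3,u-2:u+3,2])
        print(n,k,"z",f(Q).round(1),"->",f(P).round(1))
    save(c,n+"_chk")
E
python3 chk.py; python3 go.py white
```

```text
top y z 89.0 -> 84.9
top g z 88.8 -> 89.7
top r z 87.9 -> 88.6
top w z 90.0 -> 89.8
scene y z 88.8 -> 80.4
scene g z 89.0 -> 89.2
scene r z 88.2 -> 88.8
scene w z 88.7 -> 88.7
t 6.25 pos [519.5 269.7 127.8] F [-0.18  0.57 -0.03] open 0.6067002979957264 z [ 0.005  0.003 -1.   ]
units to target top [ -8.642 -17.76    1.25 ]
```

Request:
send_rows:
  commands:
    - [-0.3,-0.6,0,0]
    - [-0.7,-1.4,0,0]
    - [-1.2,-2.4,0,0]
    - [-1.7,-3.4,0,0]
    - [-2.2,-4.4,0,0]
    - [-2.7,-5.4,0,0]
    - [-3.2,-6.4,0,0]
    - [-3.7,-7.4,0,0]

```text
t: 7.05
position: [539.1, 20.3, 125.0]
tcp_rot: [0.187, 0.982, 0.0, -0.0]
force: [0.3, -0.4, 0.5]
opening: -0.1
grasp_force: 0.0
```

Request:
send_rows:
  commands:
    - [-0.5,-1.0,0,0]
    - [-1.0,-2.0,0,0]
    - [-1.5,-3.0,0,0]
    - [-2.0,-4.0,0,0]
    - [-2.5,-5.0,0,0]
    - [-3.0,-6.0,0,0]
    - [-3.5,-7.0,0,0]
    - [-3.9,-8.0,0,0]

```text
t: 7.85
position: [559.9, -245.8, 124.8]
tcp_rot: [0.187, 0.982, 0.0, -0.0]
force: [0.1, -0.6, -1.0]
opening: 0.2
grasp_force: 0.0
```

Request:
send_rows:
  commands:
    - [-0.4,-0.8,0,0]
    - [-0.7,-1.5,0,0]
    - [-1.0,-2.1,0,0]
    - [-1.1,-2.3,0,0]
    - [-1.1,-2.3,0,0]
    - [-1.1,-2.3,0,0]
    - [-1.1,-2.3,0,0]
    - [-1.1,-2.3,0,0]

```text
t: 8.65
position: [565.6, -319.2, 125.2]
tcp_rot: [0.186, 0.983, 0.001, 0.0]
force: [0.1, -0.6, -0.6]
opening: -0.0
grasp_force: 0.0
```

```bash
python3 chk.py; python3 go.py white
```

```text
top y z 89.0 -> 80.4
top g z 88.8 -> 88.5
top r z 87.9 -> 89.2
top w z 90.0 -> 603.2
scene y z 88.8 -> 80.8
scene g z 89.0 -> 88.4
scene r z 88.2 -> 88.7
scene w z 88.7 -> 89.0
t 8.75 pos [ 565.4 -319.9  125.2] F [0.69 0.28 0.3 ] open 0.02591228592077038 z [ 0.  0. -1.]
units to target top [ 0.008 -0.045  1.208]
```

Yellow reads about 81 mm in both views, so it is in. Now I press white.

Request:
send_rows:
  commands:
    - [0,-0.05,0.2,0]
    - [0,-0.05,0.45,0]
    - [0,-0.05,0.7,0]
    - [0,-0.05,0.9,0]
    - [0,-0.05,1.0,0]
    - [0,-0.05,1.0,0]
    - [0,-0.05,1.0,0]

```text
t: 9.45
position: [564.6, -322.4, 95.2]
tcp_rot: [0.187, 0.982, -0.0, 0.0]
force: [0.3, -0.7, 1.0]
opening: -0.5
grasp_force: 0.0
```

Request:
send_rows:
  commands:
    - [0,0,0.05,0]
    - [0,0,0.1,0]
    - [0,0,0.15,0]
    - [0,0,0.2,0]
    - [0,0,0.25,0]
    - [0,0,0.3,0]
    - [0,0,0.3,0]
    - [0,0,0.3,0]

```text
t: 10.25
position: [564.6, -322.3, 86.5]
tcp_rot: [0.187, 0.982, 0.0, 0.0]
force: [-1.3, 1.3, 3.1]
opening: -0.2
grasp_force: 1.7
```

Request:
send_rows:
  commands:
    - [0,0,0.03,0]
    - [0,0,0.06,0]
    - [0,0,0.09,0]
    - [0,0,0.12,0]
    - [0,0,0.15,0]
    - [0,0,0.18,0]
    - [0,0,0.18,0]

```text
t: 10.95
position: [564.6, -322.3, 80.6]
tcp_rot: [0.187, 0.982, -0.0, 0.0]
force: [-1.0, -0.2, 3.1]
opening: -0.2
grasp_force: 1.7
```

Request:
send_rows:
  commands:
    - [0,0,0.03,0]
    - [0,0,0.06,0]
    - [0,0,0.09,0]
    - [0,0,0.12,0]
    - [0,0,0.12,0]
    - [0,0,0.12,0]

```text
t: 11.55
position: [564.6, -322.3, 77.8]
tcp_rot: [0.187, 0.982, 0.0, 0.0]
force: [-1.6, 1.6, 6.4]
opening: 0.2
grasp_force: 3.3
```

Request:
send_rows:
  commands:
    - [0,0,0.01,0]
    - [0,0,0.01,0]
    - [0,0,0.01,0]
    - [0,0,-0.1,0]
    - [0,0,-0.4,0]
    - [0,0,-0.8,0]
    - [0,0,-1.2,0]
    - [0,0,-1.6,0]

```text
t: 12.35
position: [564.7, -322.5, 126.3]
tcp_rot: [0.187, 0.982, -0.0, 0.0]
force: [-1.1, -0.2, -0.3]
opening: 0.1
grasp_force: 0.0
```

```bash
python3 chk.py; python3 go.py green
```

```text
top y z 89.0 -> 80.4
top g z 88.8 -> 88.6
top r z 87.9 -> 88.9
top w z 90.0 -> 603.1
scene y z 88.8 -> 80.8
scene g z 89.0 -> 89.3
scene r z 88.2 -> 88.9
scene w z 88.7 -> 80.9
t 12.45 pos [ 566.  -323.4  128. ] F [ 0.07 -0.61  0.61] open 0.11510350341141251 z [ 0.005 -0.003 -1.   ]
units to target top [3.705 9.844 1.274]
```

White is in as well. Next is green.

Request:
send_rows:
  commands:
    - [0.2,0.6,0,0]
    - [0.6,1.6,0,0]
    - [1.1,2.8,0,0]
    - [1.5,4.0,0,0]
    - [1.9,5.2,0,0]
    - [2.4,6.4,0,0]
    - [2.8,7.5,0,0]
    - [3.2,8.6,0,0]

```text
t: 13.25
position: [569.9, -45.4, 125.0]
tcp_rot: [0.187, 0.982, 0.0, -0.0]
force: [-0.5, 0.1, 0.5]
opening: 0.1
grasp_force: 0.0
```

Request:
send_rows:
  commands:
    - [0.3,0.8,0,0]
    - [0.43,1.2,0,0]
    - [0.43,1.2,0.1,0]
    - [0.43,1.2,0.3,0]
    - [0.43,1.2,0.3,0]
    - [0.43,1.2,0.3,0]
    - [0.43,1.2,0.3,0]
    - [0.43,1.2,0.3,0]

```text
t: 14.05
position: [571.6, -9.6, 116.3]
tcp_rot: [0.188, 0.982, -0.0, 0.0]
force: [0.3, 0.3, 0.2]
opening: 0.1
grasp_force: 0.0
```

```bash
python3 go.py green; python3 - <<'E'
from h import *
save(optics.camera("wrist"),"w2")
E
```

```text
t 14.05 pos [571.6  -9.6 116.3] F [0.32 0.25 0.19] open 0.14653876987004 z [ 0. -0. -1.]
units to target top [0.023 0.048 0.909]
```

View pics/w2.png

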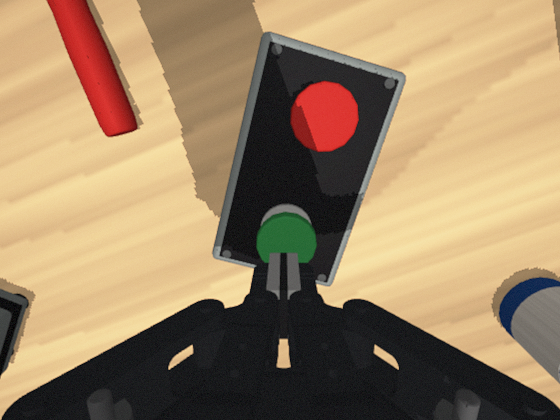

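The wrist view shows the fingertips (285,257) over the green cap (287,238), with the red cap well clear at (325,117). I'll press green. The commanded height is about 117 mm.

Request:
send_rows:
  commands:
    - [0,0.05,0.2,0]
    - [0,0.05,0.4,0]
    - [0,0.05,0.6,0]
    - [0,0.05,0.7,0]
    - [0,0.05,0.7,0]
    - [0,0.05,0.7,0]

```text
t: 14.7
position: [572.0, -7.5, 95.0]
tcp_rot: [0.187, 0.982, -0.0, -0.0]
force: [0.6, -0.3, 0.2]
opening: 0.0
grasp_force: 0.0
```

Request:
send_rows:
  commands:
    - [0,0,0.05,0]
    - [0,0,0.1,0]
    - [0,0,0.15,0]
    - [0,0,0.2,0]
    - [0,0,0.25,0]
    - [0,0,0.3,0]
    - [0,0,0.3,0]
    - [0,0,0.3,0]

```text
t: 15.5
position: [572.0, -7.4, 86.4]
tcp_rot: [0.187, 0.982, 0.0, 0.0]
force: [-1.4, -0.1, 3.0]
opening: 0.1
grasp_force: 1.7
```

Request:
send_rows:
  commands:
    - [0,0,0.03,0]
    - [0,0,0.06,0]
    - [0,0,0.09,0]
    - [0,0,0.12,0]
    - [0,0,0.15,0]
    - [0,0,0.18,0]
    - [0,0,0.18,0]

```text
t: 16.2
position: [572.1, -7.5, 80.6]
tcp_rot: [0.187, 0.982, -0.0, 0.0]
force: [-1.6, -0.1, 3.9]
opening: 0.1
grasp_force: 1.7
```

Request:
send_rows:
  commands:
    - [0,0,0.03,0]
    - [0,0,0.06,0]
    - [0,0,0.09,0]
    - [0,0,0.12,0]
    - [0,0,0.12,0]
    - [0,0,0.12,0]

```text
t: 16.8
position: [572.1, -7.4, 77.7]
tcp_rot: [0.187, 0.982, 0.0, 0.0]
force: [-2.5, 0.8, 6.4]
opening: 0.4
grasp_force: 3.4
```

Request:
send_rows:
  commands:
    - [0,0,0.01,0]
    - [0,0,0.01,0]
    - [0,0,0.01,0]
    - [0,0,-0.1,0]
    - [0,0,-0.4,0]
    - [0,0,-0.8,0]
    - [0,0,-1.2,0]
    - [0,0,-1.6,0]

```text
t: 17.6
position: [572.2, -7.5, 126.3]
tcp_rot: [0.187, 0.982, 0.0, 0.0]
force: [0.8, 0.8, -0.2]
opening: 0.2
grasp_force: 0.0
```

Request:
send_rows:
  commands:
    - [0.3,-0.8,-0.3,0]
    - [0.6,-1.6,-0.6,0]
    - [1.0,-2.6,-0.9,0]
    - [1.4,-3.6,-1.2,0]
    - [1.7,-4.4,-1.5,0]
    - [1.9,-5.0,-1.6,0]
    - [1.9,-5.0,-1.6,0]
    - [1.9,-5.0,-1.6,0]

```text
t: 18.4
position: [464.5, -125.4, 173.7]
tcp_rot: [0.187, 0.982, 0.001, 0.001]
force: [-0.4, 0.9, -0.3]
opening: 0.1
grasp_force: 0.0
```

```bash
python3 chk.py
```

```text
top y z 89.0 -> 80.7
top g z 88.8 -> 81.4
top r z 87.9 -> 88.6
top w z 90.0 -> 81.7
scene y z 88.8 -> 80.3
scene g z 89.0 -> 80.8
scene r z 88.2 -> 88.5
scene w z 88.7 -> 80.7
```

View pics/scene_chk.png

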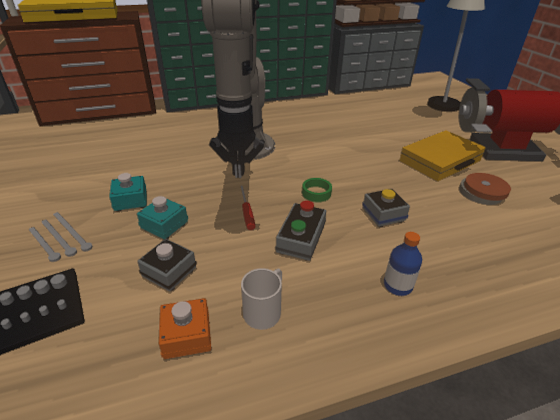

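The scene shows the arm clear of everything and nothing moved. Yellow (389,195), green (299,228) and white (164,251) are in, and red (307,208) is out.

```bash
python3 -c "
from bench import order
print(order.sign_off())"
```

```text
the job is handed in; nothing more can be done
None
```

I pressed yellow, white and green fully in, in that order; red is still up, nothing on the bench moved in the final view, and the job is handed in at about 18 s of the 51 s limit, with the verdict not shown to me.

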